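# Seal a padlock in the gasketed case

### The arm

A 6-joint arm with a two-finger parallel gripper is mounted at the origin on a cart in front of the work surface, level with it; the furniture and walls round the work are solid. World frame = base frame: x ahead of the robot, y to its left, z up, the work surface at z = 0. Lengths are in m, angles in rad, forces in N, time in s.
With the tool pointing down it reaches from about 0.2 to 0.875 m from the base axis. Payload 3.4 kg.
Tool frame: the origin (TCP) lies midway between the tips of the shut fingers; the grasp point (between the pads) lies 19 mm behind it; z points along the fingers, y is the line along which they close (so a half turn about z gives the same grasp; the last joint's range is limited). The gripper opens to 94 mm and grips with 3 to 60 N. Pads are 16 mm wide; open, the fingers measure 119 mm over their backs; the gripper's body (75 mm by 177 mm) begins 78 mm behind the grasp point.
Start: joints at [1.037, 0.276, 1.505, -0, 1.361, -0.121], TCP at [0.231, 0.527, 0.176] pointing down, gripper open.
Joint ranges: [-2.89, 2.89], [-0.75, 2.08], [0.22, 2.7], [-1.18, 4.32], [0.11, 2.71], [-2.7, 2.7]. Speed limits (rad/s): [2.57, 2.57, 3.14, 3.14, 3.14, 3.14].

### API

Orientations are given as a unit quaternion [w, x, y, z].
In Python, from cell import manip gives the robot as it stands. The module is installed in compiled form; this text tells all that it offers.
- The arm moves only by the shell command python3 -m crank 'ROWS'. ROWS is JSON, a list of rows, each a list of 7 numbers: the shift along the tool's x, y, z in units of 40 mm (1.0 is 40 mm), then the turn, a rotation vector about the tool's x, y, z in units of 6 degrees (1.0 is 6 degrees), then the finger opening in mm, from 0 to 94. A call has 1 to 5 rows; each row is the pose to reach, as a shift and turn from the pose commanded when the call began, along the tool's axes at that moment; what a row does not reach only later rows make up. A row lasts 1/12 s, in which the tool goes at most 41.7 mm and 7.16 degrees, less where a joint would pass 70% of its speed; a pose out of reach is approached as far as the arm can. A call with a gripper value outside its range is refused whole. The fingers move at their own pace and stop on an object; the grip force is fixed at half the most. Time passes only in rows, so rows that repeat a pose let the fingers close. It gives the time, the measured TCP pose, the force, the opening and the grip force at its end, in the units of the state.
- manip.state(): the state, without advancing time (a new reading comes with each control period).
- manip.get_image(name): name is "scene" or "top"; returns the picture (420x560x3 uint8, red, green, blue); there is no depth.
- manip.camera_info(name): a dict with "fovy" (degrees; the focal length in pixels is half the picture's height over the tangent of half this angle, whatever the lens; pixels are square), "cx", "cy" (the principal point, pixels), "xyz" and "rotation" of the camera in the world. Camera axes: x right, y down, z forward; pixel columns grow to the right and rows downward; lengths in m; the calibration is good to about 2 mm. A picture is of the moment at which its call begins. camera_info takes no time and is no camera call.
- manip.close_job(): hands the job in; it is judged then, once.
The state is a dict: "t": time; "q": joint angles; "joint_velocities": joint speeds; "joint_efforts": joint torques, N m; "position": TCP position; "tool_rot": TCP orientation; "force": force on the tool from outside, world axes, zero at the start; "torque": the same for the moment, N m; "finger_gap": finger opening in m; "gripper_force": force on a finger pad.
Only numpy, scipy, OpenCV 4.12 (cv2) and the standard library are available. Lean on these libraries where they do the work, as an engineer would, in place of code of your own. Each camera call takes 0.05 s, during which the arm holds its last target. There are 200 camera calls.

### The job

Lay the green padlock in the open sealed case without dropping it, swing the lid down and press its front against the springy seal until the latch catches by itself and keeps the lid shut. Press only as hard as the latch needs: the case must never feel more than 25 N. Leave the brass-coloured padlock and the other things on the desk where they are.

Things in the scene. Friction and masses are not known exactly. Their poses are not given: they have to be found in the camera images.
- padlock_green: Padlock with green body and steel shackle, lying flat, 72 x 45 x 21 mm, 0.19 kg, left or right of the case. Origin: underside, middle of the 72 mm length. x runs along its length towards the shackle, z up. The solid body (20 mm high, 44 mm wide along y) spans x -36 to +5 mm: take it across y at about x = -15 mm.
- padlock_brass: The same padlock with a brass-coloured body, same frame. It is to stay where it is.
- case: Dark grey case fixed to the desk, outside 180 (x) x 220 (y) x 62 (z, rim) mm, walls 6 mm. Origin: centre of its underside; z up; -x is the front with the latch, facing the robot give or take its yaw; the lid's hinge runs along y on the +x rim. A springy orange seal lines the front and side rims inside, narrows the mouth by 7 mm there and, uncompressed, stands 17 mm above the front rim.
- case_floor (a point): Point on the mat inside the case (mat top 10 mm above the case's underside), 10 mm in front (case -x) of its middle: a good place for the padlock. The mat is free from case x -70 to +80 mm and y -98 to +98 mm; a bolt housing 14 mm thick and 50 mm wide stands inside the front wall.
- lid_hinge (a point): Point on the lid's hinge line, at mid width: case frame (90, 0, 62) mm. Its axes turn with the lid.
- case_latch (a point): Nose of the spring bolt that sticks out of the middle of the front wall, case frame (-101, 0, 30) mm. A metal hasp hangs from the lid's front; its cross bar rides down the bolt's bevel, pushes the bolt in and it snaps out over the bar. 1.3 mm past the catch the bar meets a rubber-backed ledge: force then rises steeply (12 N/mm). On the press mark the catch needs 9 to 16 N; the bevel gives an earlier bump of 8 to 11 N.
- lid_press (a point): Centre of the orange press mark (26 mm disc) on the lid's outer face, 162 mm from the hinge line, 22 mm above the lid's underside. Turns with the lid: z points out of the outer face, x from the front edge to the hinge. Lid: 180 mm from hinge line to front edge, 220 mm wide, 22 mm thick.
- case_lid (a joint): Lid angle, rad: 0 = level with the rim, grows as it opens, 1.57 = upright. Friction holds it where it is left. It meets the seal at 0.096; from there the seal pushes back with 20 N m/rad. The bolt catches somewhere from 0.004 to 0.060: the hasp is set up to 5 mm higher or lower, unmeasured, and shifts catch and stop alike, so feel for them. Released uncaught, the lid springs back above 0.070.
- mug: Green mug, 80 mm across, 102 mm high, at the back left; to stay.
- packing_tape: Roll of brown packing tape, 104 mm across, 48 mm high, at the back right; to stay.
Not all that is in view belongs to the job. What is shaped like the padlock_green but purple or red is not meant.

How it is judged:
By the outcome, as a careful person would: the job done as asked, in the order asked, and still so for the second after the job is handed in, with the robot touching nothing.
It also fails if it takes over 72 s, if anything falls off the work surface, if the arm or the gripper's body presses on something with over 40 N, if the wrist force passes 120 N, or if a joint passes its speed limit or range.

## Working session

There is one attempt and no reset: what is moved stays moved. The work goes in short steps, Python scripts to look and compute and a shell command to move; the robot and the scene stay as the last step left them, time stands still between calls to the robot, and variables do not carry over. Pictures are saved under pics/ and viewed, at most 10 in all, crops included, and the job is handed in when it is done.

```bash
mkdir -p pics
python3 - <<'E'
from cell import manip
import cv2,numpy as np
for n in("scene","top"):
    im=manip.get_image(n); cv2.imwrite(f"pics/{n}0.png",im[:,:,::-1]); print(n,manip.camera_info(n))
print(manip.state())
E
```

```text
scene {'fovy': 45.07124190798701, 'cx': 282.1366436689352, 'cy': 206.059846912632, 'xyz': array([ 0.09660214, -0.82656483,  1.24431791]), 'rotation': array([-0.33642112,  0.90779792, -0.23351023,  0.09053583])}
top {'fovy': 56.63001474838696, 'cx': 283.3180984965675, 'cy': 209.05382180543046, 'xyz': array([0.38287503, 0.06917746, 1.09607623]), 'rotation': array([-0.06063565,  0.71285187, -0.69471589,  0.07439997])}
{'t': 0.1, 'q': array([ 1.03699397e+00,  2.76516541e-01,  1.50599190e+00,  2.28903141e-06,
        1.36070430e+00, -1.21021112e-01]), 'joint_velocities': array([ 0.00099986, -0.0017153 , -0.00343513,  0.0007451 , -0.00085483,
       -0.00060667]), 'joint_efforts': array([ 7.80301107e-04, -4.05457163e+01, -2.37779474e+01,  7.03924871e-02,
        2.98851379e-02, -5.54268354e-05]), 'position': array([0.23039746, 0.52621801, 0.17570579]), 'tool_rot': array([-2.61563959e-04,  2.04928635e-01,  9.78776582e-01, -7.66651366e-04]), 'force': array([-0.07272499,  0.10651573,  0.72412517]), 'torque': array([-0.02640885, -0.02500306,  0.02112476]), 'gripper_force': 0.0, 'finger_gap': 0.09403359174776285}
```

View pics/scene0.png

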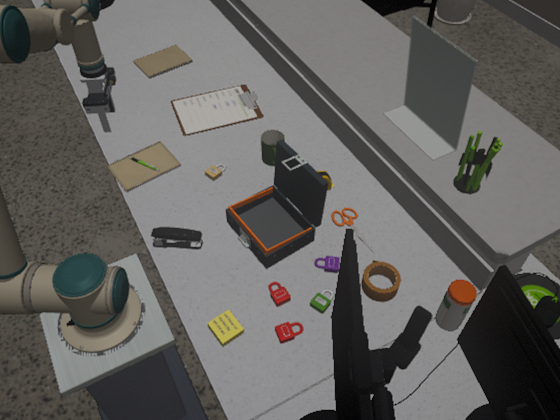

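View pics/top0.png

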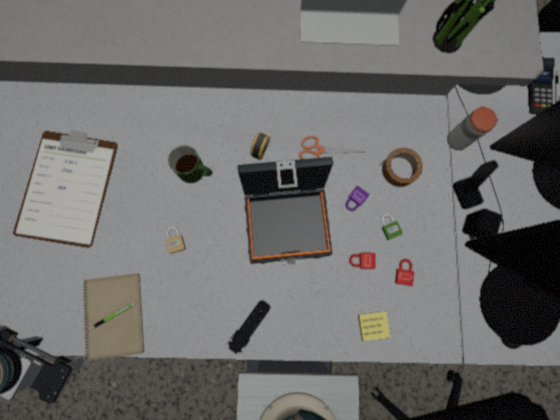

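Top view: the case is at about (288,225), its lid open and leaning back (hasp at 287,175). Candidates: green padlock (391,228), brass (174,242), purple (356,198), red (364,261) and (405,272). The green one right of the case fits, because only its body is green. I'll measure it and enlarge it to confirm.

```bash
cat > h.py <<'E'
import numpy as np,cv2
from cell import manip
from scipy.spatial.transform import Rotation as R
def rot(q): return R.from_quat([q[1],q[2],q[3],q[0]])
def ray(n,px):
    c=manip.camera_info(n); f=210/np.tan(np.radians(c['fovy']/2))
    px=np.atleast_2d(px).astype(float)
    d=np.c_[(px[:,0]-c['cx'])/f,(px[:,1]-c['cy'])/f,np.ones(len(px))]
    return np.array(c['xyz']),rot(c['rotation']).apply(d)
def plane(n,px,z):
    o,d=ray(n,px); return o+d*((z-o[2])/d[:,2])[:,None]
def tri(p1,p2):
    (o1,d1),(o2,d2)=ray("top",p1),ray("scene",p2); d1=d1[0];d2=d2[0]
    s=np.linalg.lstsq(np.c_[d1,-d2],o2-o1,rcond=None)[0]
    a,b=o1+s[0]*d1,o2+s[1]*d2
    return (a+b)/2,np.linalg.norm(a-b)
def blobs(im,lo,hi,amin=20):
    m=cv2.inRange(cv2.cvtColor(im,cv2.COLOR_RGB2HSV),lo,hi)
    cs,_=cv2.findContours(m,cv2.RETR_EXTERNAL,cv2.CHAIN_APPROX_NONE)
    return m,[c for c in cs if cv2.contourArea(c)>amin]
E
python3 - <<'E'
from h import *
np.set_printoptions(precision=4,suppress=True)
T=cv2.imread("pics/top0.png")[:,:,::-1].copy();S=cv2.imread("pics/scene0.png")[:,:,::-1].copy()
for n,im in(("top",T),("scene",S)):
    for nm,lo,hi in(("green",(45,90,40),(80,255,255)),("orange",(5,150,90),(16,255,255))):
        m,cs=blobs(im,lo,hi)
        for c in cs:
            r=cv2.minAreaRect(c); print(n,nm,r,plane(n,r[0],.02)[0])
            if nm=="green": print(plane(n,cv2.boxPoints(r),.02)[:,:2].tolist() if cv2.contourArea(c)<600 else '')
            else: print(cv2.approxPolyDP(cv2.convexHull(c),4,True)[:,0].tolist())
a=cv2.resize(T[190:290,335:425],None,fx=4,fy=4,interpolation=cv2.INTER_CUBIC)
b=cv2.resize(T[145:270,232:345],None,fx=3.2,fy=3.2,interpolation=cv2.INTER_CUBIC)[:400]
c=np.hstack([a,b]);cv2.imwrite("pics/crop1.png",c[:,:,::-1]);print(c.shape)
E
```

```text
top green ((109.25386047363281, 317.0692443847656), (2.604728937149048, 14.7601318359375), 60.2551155090332) [0.2878 0.504  0.02  ]
[[0.2809512453092249, 0.5217633683063848], [0.30039200495335777, 0.49019615205258493], [0.29467536553492424, 0.48619516852940253], [0.27527712065075005, 0.5177477238419171]]
top green ((391.9000244140625, 229.79998779296875), (13.86362075805664, 15.205260276794434), 63.43495178222656) [ 0.5408 -0.2549  0.02  ]
[[0.5480091035485396, -0.22720119584336507], [0.5683883803894216, -0.2661732732796285], [0.5336671583378306, -0.2825326024237171], [0.5135477751345309, -0.24371720434076655]]
top green ((201.95858764648438, 168.79653930664062), (14.948187828063965, 7.723230361938477), 41.6335334777832) [0.7021 0.2858 0.02  ]
[[0.7075902420549207, 0.30933418590321876], [0.7252272053440831, 0.2958558051477496], [0.6966667060659897, 0.2622139611114702], [0.6791975102351857, 0.2757412839822392]]
top green ((468.1701354980469, 21.898113250732422), (14.344402313232422, 51.371437072753906), 39.6441764831543) [ 1.2055 -0.515   0.02  ]
[[1.1495665221042346, -0.4426089503978
[... 1969 characters left out ...]
87138188375, 0.03653136354058795], [1.2013920494530828, -0.1085318477545495]]
scene orange ((462.0, 291.0), (22.0, 26.0), 90.0) [ 0.906  -0.4233  0.02  ]
[[452, 282], [472, 285], [474, 299], [454, 298]]
scene orange ((381.5, 277.0), (30.0, 35.0), 90.0) [ 0.7357 -0.2773  0.02  ]
[[373, 262], [395, 269], [396, 288], [379, 292], [366, 283], [364, 272]]
scene orange ((344.0, 216.5), (17.0, 24.0), 90.0) [ 0.766  -0.0385  0.02  ]
[[356, 213], [349, 225], [338, 225], [332, 218], [334, 211], [344, 208]]
scene orange ((269.2928466796875, 217.67819213867188), (70.26583862304688, 51.06877899169922), 49.28915786743164) [0.5578 0.0699 0.02  ]
[[272, 187], [311, 228], [266, 253], [229, 206]]
(400, 722, 3)
```

View pics/crop1.png

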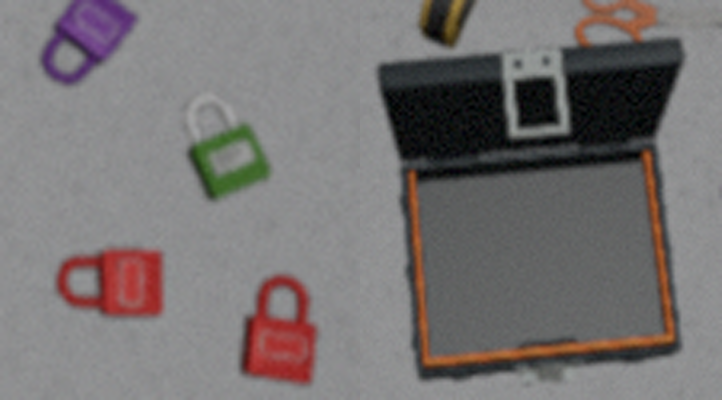

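The crop shows the green padlock at (230,158) in crop pixels, top view (392,229). It has a green body and its shackle points up-left, so it is the one meant; the purple and red ones are not. The case mouth has the orange seal on three sides. Next: poses of the case, lid, lock and the nearby monitors.

Run:
```python
from h import *
np.set_printoptions(precision=4,suppress=True)
prs={'FR':((329,251),(266,253)),'FL':((252,259),(229,206)),'BR':((322,192),(311,228)),'BL':((248,198),(272,187))}
P={}
for k,(a,b) in prs.items(): P[k],r=tri(a,b); print(k,P[k],r)
f=(P['FR']+P['FL'])/2;b=(P['BR']+P['BL'])/2
for v in(b-f,P['FL']-P['FR'],P['BL']-P['BR']): print(np.degrees(np.arctan2(v[1],v[0])),np.linalg.norm(v))
print("mid",f,b)
print("hasp?",tri((287,163),(290,163)))
c=plane("top",(392,229.6),.02)[0];s=plane("top",(387,214.5),.02)[0];print("shackle yaw",np.degrees(np.arctan2(*(s-c)[[1,0]])),c,s)
print("lock tri",tri((391.9,229.8),(319.8,302.5)))
for a in((470,242),(487,147)):
    for d in((349,230),(345,360),(429,305),(520,265)): print(a,d,*tri(a,d))
S=cv2.imread("pics/scene0.png");T=cv2.imread("pics/top0.png")
a=cv2.resize(S[140:270,215:335],None,fx=3,fy=3,interpolation=cv2.INTER_CUBIC)
b=cv2.resize(T[90:390,380:560],None,fx=1.3,fy=1.3);o=np.zeros((390,800,3),np.uint8);o[:,:360]=a;o[:,360:594]=b
cv2.imwrite("pics/crop2.png",o)
```

```text
FR [ 0.4727 -0.0723  0.0628] 0.0013147944620811984
FL [0.4485 0.1291 0.0759] 0.004607557704192142
BR [ 0.6341 -0.0534  0.0588] 0.000942836714282096
BL [0.6108 0.1482 0.0601] 0.0017154378979258274
6.686156352412271 0.16324909388270364
96.84334343129625 0.2032499869040954
96.58286234022033 0.2029895403185413
mid [0.4606 0.0284 0.0693] [0.6224 0.0474 0.0595]
hasp? (array([0.6362, 0.0525, 0.2468]), np.float64(0.03535084135120198))
shackle yaw 16.864601070457503 [ 0.5414 -0.2552  0.02  ] [ 0.584  -0.2423  0.02  ]
lock tri (array([ 0.5419, -0.2579,  0.0094]), np.float64(0.0009681933790651492))
(470, 242) (349, 230) [ 0.5072 -0.3067  0.3911] 0.0848491155426028
(470, 242) (345, 360) [ 0.4998 -0.4492  0.063 ] 0.015131279730163781
(470, 242) (429, 305) [ 0.5809 -0.4421  0.2094] 0.20960711467835716
(470, 242) (520, 265) [ 0.6179 -0.4546  0.3733] 0.3985046744313399
(487, 147) (349, 230) [ 0.6003 -0.3118  0.3978] 0.09286018648835803
(487, 147) (345, 360) [ 0.6042 -0.4535  0.1452] 0.26528643742662344
(487, 147) (429, 305) [ 0.7299 -0.4602  0.1574] 0.021896202724770983
(487, 147) (520, 265) [ 0.8071 -0.4859  0.2432] 0.20497376335799744
```

View pics/crop2.png

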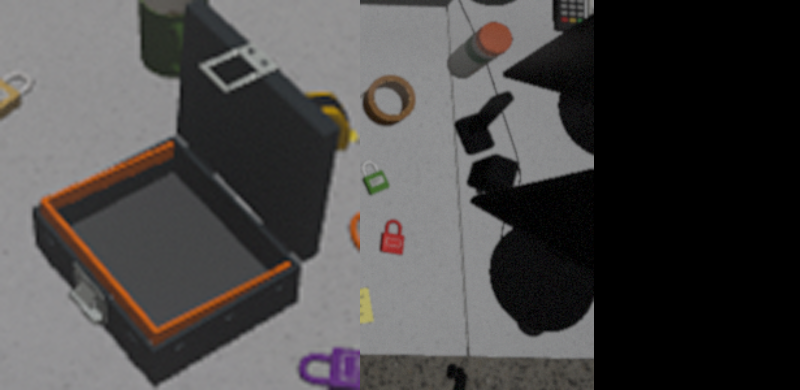

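Case: centre about (0.543, 0.038), yaw 6.7°, hinge at about (0.632, 0.049). The lid is near upright, and the nearest monitor corner is at about y = -0.45, clear of the lock. Lock: body centre (0.541, -0.257), yaw about 22°. Now the approach steps.

```bash
cat >> h.py <<'E'
def toolR(yaw,pitch=0):  # tool down, tool y at world heading yaw (deg)
    y=np.radians(yaw); Y=np.array([np.cos(y),np.sin(y),0]);Z=np.array([0,0,-1.]);return R.from_matrix(np.c_[np.cross(Y,Z),Y,Z])
def plan(wps,p=None,r=None):
    s=manip.state(); p=s['position'] if p is None else np.array(p); r=rot(s['tool_rot']) if r is None else r
    for q,yaw in wps:
        q=np.array(q);t=toolR(yaw); d=r.inv().apply(q-p)/.04; w=np.degrees((r.inv()*t).as_rotvec())/6
        print(np.round(d,2),np.round(w,2)); p,r=q,t
E
python3 - <<'E'
from h import *
a=np.array([.231,.527,.176]);b=np.array([.541,-.257,.14])
plan([(a+(b-a)*i/5,66.4-134.4*i/5) for i in range(1,6)])
E
```

```text
[-3.   -2.94  0.18] [-0.02  0.    4.47]
[-4.01 -1.3   0.18] [0.   0.   4.48]
[-4.16  0.65  0.18] [0.   0.   4.48]
[-3.42  2.47  0.18] [0.   0.   4.48]
[-1.93  3.75  0.18] [0.   0.   4.48]
```

```bash
python3 -m crank '[[-0.6,-0.6,0,0,0,0.9,70],[-1.2,-1.2,0.1,0,0,1.8,70],[-1.8,-1.8,0.1,0,0,2.7,70],[-2.4,-2.4,0.2,0,0,3.6,70],[-3,-2.95,0.2,0,0,4.5,70]]'
python3 -m crank '[[-0.8,-0.3,0,0,0,0.9,70],[-1.6,-0.5,0.1,0,0,1.8,70],[-2.4,-0.8,0.1,0,0,2.7,70],[-3.2,-1,0.2,0,0,3.6,70],[-4,-1.3,0.2,0,0,4.5,70]]'
python3 -m crank '[[-0.8,0.1,0,0,0,0.9,70],[-1.6,0.2,0.1,0,0,1.8,70],[-2.5,0.4,0.1,0,0,2.7,70],[-3.3,0.5,0.2,0,0,3.6,70],[-4.15,0.65,0.2,0,0,4.5,70]]'
python3 -c "
from h import *
plan([((.465,-.15,.14),-41),((.541,-.257,.14),-68)])"
```

```text
t: 0.52
position: [0.2927, 0.3683, 0.1675]
tool_rot: [-0.0, 0.43, 0.903, -0.001]
force: [-0.4, 0.3, -0.2]
finger_gap: 0.0703
gripper_force: 0.0
t: 0.93
position: [0.3546, 0.2123, 0.1598]
tool_rot: [-0.0, 0.629, 0.778, -0.0]
force: [0.5, -0.2, 0.6]
finger_gap: 0.07
gripper_force: 0.0
t: 1.35
position: [0.4147, 0.0557, 0.1518]
tool_rot: [-0.001, 0.793, 0.609, -0.0]
force: [0.8, -0.0, 0.3]
finger_gap: 0.0697
gripper_force: 0.0
[-4.65  2.54  0.29] [-0.01  0.    4.35]
[-0.77  3.19  0.  ] [0.  0.  4.5]
```

```bash
python3 -m crank '[[-0.9,0.5,0,0,0,0.9,70],[-1.8,1,0.1,0,0,1.8,70],[-2.7,1.5,0.1,0,0,2.7,70],[-3.6,2,0.2,0,0,3.5,70],[-4.6,2.5,0.3,0,0,4.4,70]]'
python3 -m crank '[[-0.2,0.7,0,0,0,0.9,70],[-0.4,1.4,0,0,0,1.8,70],[-0.6,2.1,0,0,0,2.7,70],[-0.8,3.2,0,0,0,4.5,70],[-0.8,3.2,0,0,0,4.5,70]]'
python3 - <<'E'
from h import *
plan([((.541,-.257,.14),-68),((.541,-.257,.004),-68)])
for n in("top","scene"):
    im=manip.get_image(n)
    for c in blobs(im,(45,90,40),(80,255,255))[1]: print(n,cv2.minAreaRect(c))
    cv2.imwrite(f"pics/{n}1.png",im[:,:,::-1])
T=cv2.imread("pics/top1.png");S=cv2.imread("pics/scene1.png")
cv2.imwrite("pics/crop3.png",np.hstack([cv2.resize(x,(400,400)) for x in(T[160:290,325:455],S[220:350,260:390])]))
E
```

```text
t: 1.77
position: [0.4651, -0.1449, 0.1405]
tool_rot: [-0.0, 0.911, 0.412, 0.0]
force: [0.1, -0.1, -0.1]
finger_gap: 0.0702
gripper_force: 0.0
t: 2.18
position: [0.5445, -0.2572, 0.1396]
tool_rot: [0.002, 0.982, 0.186, 0.001]
force: [0.4, 0.5, 0.9]
finger_gap: 0.0701
gripper_force: 0.0
[-0.08 -0.04 -0.01] [ 0.04 -0.01 -0.08]
[0.  0.  3.4] [0. 0. 0.]
top ((109.63078308105469, 316.8538513183594), (2.604728937149048, 15.628376007080078), 60.2551155090332)
top ((389.32757568359375, 231.06900024414062), (13.370063781738281, 10.21324348449707), 68.19859313964844)
top ((200.9917449951172, 168.84255981445312), (16.278141021728516, 9.14251708984375), 41.987213134765625)
top ((467.3038635253906, 21.680753707885742), (14.646866798400879, 52.27265548706055), 37.87498474121094)
top ((451.37982177734375, 20.225055694580078), (7.771753787994385, 53.25387191772461), 34.114471435546875)
scene ((319.8076477050781, 302.5384521484375), (16.36365509033203, 14.97690486907959), 33.690067291259766)
scene ((473.54107666015625, 177.7252197265625), (7.344999313354492, 28.634849548339844), 25.20112419128418)
scene ((490.3600158691406, 156.02001953125), (4.200000286102295, 14.800000190734863), 36.869895935058594)
scene ((467.25762939453125, 158.38243103027344), (9.486144065856934, 47.430721282958984), 17.744672775268555)
```

View pics/crop3.png

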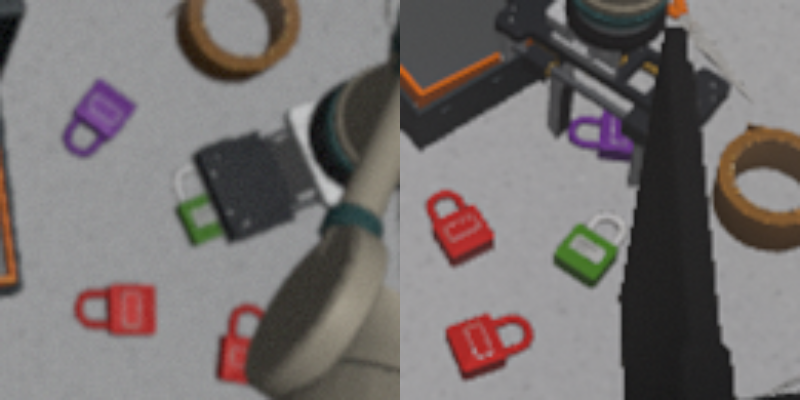

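Crop: the gripper hangs over the green padlock with its fingers across the body's width, and the neighbours are clear. Descend and grip.

```bash
python3 -m crank '[[-0.08,0,0.8,0,0,0,70],[-0.08,0,1.6,0,0,0,70],[-0.08,0,2.4,0,0,0,70],[-0.08,0,2.4,0,0,0,70],[-0.08,0,2.4,0,0,0,70]]'
python3 -m crank '[[0,0,0.4,0,0,0,70],[0,0,0.7,0,0,0,70],[0,0,0.9,0,0,0,70],[0,0,0.98,0,0,0,70],[0,0,0.98,0,0,0,70]]'
python3 -m crank '[[0,0,0,0,0,0,30],[0,0,0,0,0,0,30],[0,0,0,0,0,0,30],[0,0,0,0,0,0,30],[0,0,0,0,0,0,30]]'
python3 -m crank '[[0,0,0,0,0,0,30],[0,0,0,0,0,0,30],[0,0,0,0,0,0,30],[0,0,0,0,0,0,30],[0,0,0,0,0,0,30]]'
```

```text
t: 2.7
position: [0.5355, -0.2504, 0.0437]
tool_rot: [-0.002, 0.982, 0.191, -0.002]
force: [-1.9, 0.4, 0.9]
finger_gap: 0.07
gripper_force: 0.0
t: 3.12
position: [0.5379, -0.2523, 0.0064]
tool_rot: [0.0, 0.982, 0.191, 0.0]
force: [-0.3, 0.9, 0.8]
finger_gap: 0.0697
gripper_force: 0.0
t: 3.53
position: [0.5377, -0.2525, 0.0059]
tool_rot: [0.0, 0.982, 0.19, 0.0]
force: [-0.8, -0.2, 0.9]
finger_gap: 0.0398
gripper_force: 0.0
t: 3.95
position: [0.5375, -0.2523, 0.0055]
tool_rot: [-0.0, 0.982, 0.19, -0.0]
force: [-0.1, -1.5, 0.2]
finger_gap: 0.03
gripper_force: 0.0
```

The grasp missed: the gap ran to 30 mm with no force. Looking again.

Run:
```python
from h import *
for n in("top","scene"):
    im=manip.get_image(n); cv2.imwrite(f"pics/{n}2.png",im[:,:,::-1])
T=cv2.imread("pics/top2.png");S=cv2.imread("pics/scene2.png")
cv2.imwrite("pics/crop4.png",np.hstack([cv2.resize(x,(400,400)) for x in(T[180:280,340:440],S[240:340,270:370])]))
```

```text
(no output)
```

View pics/crop4.png

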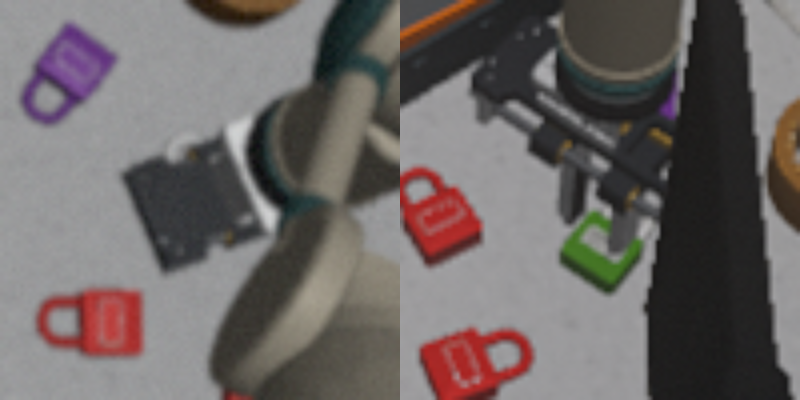

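Crop: in the scene half the fingers stand near the shackle end of the green body (crop tips (575,225) and (622,252)), so they closed beyond the body. I'll check the calibration against the known TCP, including lens distortion.

Run:
```python
from h import *
for f in("scene0","scene2"):
    im=cv2.imread(f"pics/{f}.png")[:,:,::-1].copy(); hsv=cv2.cvtColor(im,cv2.COLOR_RGB2HSV)[288:316,304:336]
    print(f)
    for i,r in enumerate(hsv):
        print(288+i,''.join('G' if 45<=h<=80 and s>90 and v>40 else 'W' if v>150 else 'w' if v>110 else '.' if v>70 else '#' for h,s,v in r))
```

```text
scene0
288 wwwwwwwwwwwwwwwwwwwwwwwwwwwwwwww
289 wwwwwwwwwwwwwwwwwwwwwwWWwwwwwwww
290 wwwwwwwwwwwwwwwwwwwWWWWWWWWwwwww
291 wwwwwwwwwwwwwwwwwwWWWwwwwwWWwwww
292 wwwwwwwwwwwwwwwwwWWWwwwwwwwWWwww
293 wwwwwwwwwwwwwGGGwWWwwwwwww.wWww.
294 wwwwwwwwwwww.GGGGwwwwwwwwwwwWww#
295 wwwwwwwwwwwwGGGGGGGwwwwwwwwwWww#
296 wwwwwwwwwwwGGwwwGGGGwwwwwwwWWww#
297 wwwwwwwwwwGGwwwwwGGGGGwwwwWWwww#
298 wwwwwwwwwGGGwwwwwwwGGGGwwwWwwww#
299 wwwwwwwwwGGwwwwwwwwwGGGGGwwwww.#
300 wwwwwww.GGGwwwwwwwwwwwGGGG.www##
301 wwwwwwwGGGGGGwwwwwwwwwwGGG.www##
302 wwwwww.GGGGGGGwwwwwwwwwGGG.www##
303 wwwwwwGGGGGGGGGGwwWWWwwGGG.www##
304 wwwwww#GGGGGGGGGG.wwwwGGG#.www##
305 wwwwww#G#GGGGGGGGGGwwGGGG.www.##
306 wwwwwww.G#GGGGGGGGGGGGGG.wwww###
307 wwwwwwww.GGGGGGGGGGGGGG#wWwww###
308 wwwwwwwww..GGGGGGGGGGG#.wwwww###
309 wwwwwwwwwww.GGGGGGGGG#.wwwwww###
310 wwwwwwwwwwww..GGGGGGG.wwwwwWw###
311 wwwwwwwwwwwwww.GGGGG.wwwwwww.###
312 wwwwwwwwwwwwwww..GG.wwwwwwww####
313 wwwwwwwwwwwwwwwww..wwwwwwwww####
314 wwwwwwwwwwwwwwwwwwwwwwwwwwww####
315 wwwwwwwwwwwwwwwwwwwwwwwwwww.####
scene2
288 WWWWWw#.####.Ww########.w.#www##
289 WWWWWw#.#
[... 285 characters left out ...]
7 WWWWWWWWWwGGwwwwwGG......wWWwww#
298 WWWWWWWWwGGGwwwwww.......wWWwWw#
299 WWWWWWWwwGGwWwwwww.......wWwwW.#
300 WWWWWWwwGGGwwwwwww#.....GGwwWw##
301 WWWWWWwGGGGGGwwwWw..#..GGGwwWw##
302 WWWWWwwGGGGGGGwwWw.##..GGG.wWw##
303 WWWWWwGGGGGGGGGGwww.wwGGGG.WWw##
304 WWWWWw#GGGGGGGGGG.wwwwGGG#wWWw##
305 WWWWWw.GGGGGGGGGGGGwwGGGG.wWw.##
306 WWWWWww.GGGGGGGGGGGGGGGG.wWWw###
307 WWWWWWWw.GGGGGGGGGGGGGG.wWWWw###
308 WWWWWWWWww.GGGGGGGGGGG#wWWWWw###
309 WWWWWWWWWWw.GGGGGGGGG#.wWWWWw###
310 WWWWWWWWWWWww.GGGGGGG.wWWWWWw###
311 WWWWWWWWWWWWWw.GGGGG.wWWWWWW.###
312 WWWWWWWWWWWWWWww.GG.wWWWWWWw####
313 WWWWWWWWWWWWWWWWw..wwWWWWWWw####
314 WWWWWWWWWWWWWWWWWWwWWWWWWWWw####
315 WWWWWWWWWWWWWWWWWWWWWWWWWWw.####
```

The visible tips match the projection of the TCP about 16 mm above its reported height. So the fingers closed just over the lock's top. The tips really reach less deep than reported, so I'll open, recentre and go down by feel.

```bash
python3 -m crank '[[0,0,-0.1,0,0,0,76],[0.04,0.14,-0.1,0,0,0,76],[0.04,0.14,-0.1,0,0,0,76],[0.04,0.14,-0.1,0,0,0,76],[0.04,0.14,-0.1,0,0,0,76]]'
python3 -m crank '[[0,0,0,0,0,0,76],[0,0,0,0,0,0,76],[0,0,0.1,0,0,0,76],[0,0,0.1,0,0,0,76]]'
python3 -m crank '[[0,0,0.03,0,0,0,76],[0,0,0.06,0,0,0,76],[0,0,0.09,0,0,0,76],[0,0,0.12,0,0,0,76],[0,0,0.12,0,0,0,76]]'
```

```text
t: 4.52
position: [0.5411, -0.257, 0.0095]
tool_rot: [-0.0, 0.982, 0.19, 0.0]
force: [-0.6, 0.6, 0.3]
finger_gap: 0.0599
gripper_force: 0.0
t: 4.85
position: [0.5405, -0.2566, 0.0048]
tool_rot: [-0.0, 0.982, 0.19, -0.0]
force: [-1.7, -0.1, 0.1]
finger_gap: 0.0759
gripper_force: 0.0
t: 5.27
position: [0.5409, -0.2568, 0.0004]
tool_rot: [-0.0, 0.982, 0.19, -0.0]
force: [0.2, 1.6, 0.2]
finger_gap: 0.0758
gripper_force: 0.0
```

```bash
python3 -m crank '[[0,0,0.03,0,0,0,76],[0,0,0.06,0,0,0,76],[0,0,0.08,0,0,0,76],[0,0,0.1,0,0,0,76]]'
python3 -m crank '[[0,0,0.03,0,0,0,76],[0,0,0.06,0,0,0,76],[0,0,0.08,0,0,0,76],[0,0,0.08,0,0,0,76]]'
python3 - <<'E'
from h import *
im=manip.get_image("scene"); cv2.imwrite("pics/scene3.png",im[:,:,::-1]); hsv=cv2.cvtColor(im,cv2.COLOR_RGB2HSV)[282:316,296:340]
for i,r in enumerate(hsv): print(282+i,''.join('G' if 45<=h<=80 and s>90 and v>40 else 'W' if v>150 else 'w' if v>110 else '.' if v>70 else '#' for h,s,v in r))
E
```

```text
t: 5.6
position: [0.5411, -0.2569, -0.0034]
tool_rot: [-0.0, 0.982, 0.19, 0.0]
force: [0.1, -0.3, 0.7]
finger_gap: 0.0759
gripper_force: 0.0
t: 5.93
position: [0.5409, -0.2569, -0.0067]
tool_rot: [-0.0, 0.982, 0.19, -0.0]
force: [0.2, 0.1, -0.1]
finger_gap: 0.0761
gripper_force: 0.0
282 WWWWWWWWw...######...wWWw.#######.wWWWWWw###
283 WWWWWWWWw..#####..#...wwWww.######.wwWWWw###
284 WWWWWWWWw...###.ww.##...wWWw.######.wwWWw###
285 WWWWWWWWw...###.wWww.#...wwWWw#######.ww####
286 WWWWWWWWw#.####.wWWww.##..wwWWw.######..####
287 WWWWWWWWw#.####.wWWWWww.#...wwWww.##########
288 WWWWWWWWw#.####.WWWWWWWw.##..wwWww.#########
289 WWWWWWWww#.####.WWWWWWWWww.#...wwWW.########
290 WWWWWWWww#.####.WWWWWWWWWwww....wWWw########
291 WWWWWWWWw..###.wWWWWWWWWWwWWw##....#########
292 WWWWWWWWw..###wWWWWWWwwwwWWWww.#..##########
293 WWWWWWWWWw.##.wWWWWWwGGGwWWwwWww############
294 WWWWWWWWWWw..wWwWWWwwGGGGwwwWWWw.###########
295 WWWWWWWWWWWwwWWWWWwwGGGGGGGwWWWW.###########
296 WWWWWWWWWWWWWWWWWWwGGwwwGGGGwwWw.###########
297 WWWWWWWWWWWWWWWWWwGGwwwwwGGGGGww.###########
298 WWWWWWWWWWWWWWWWwGGGwwwwwwwGGGGww.##########
299 WWWWWWWWWWWWWWWwwGGwWwwwwwwwGGGGGw.#########
300 WWWWWWWWWWWWWWwwGGGwwwwwwwwwwwGGGGw.########
301 WWWWWWWWWWWWWWwGGGGGGwWwwWwwWWwGGGw.########
302 WWWWWWWWWWWWWwwGGGGGGGwwWWWWWWwGGG..########
303 WWWWWWWWWWWWWwGGGGGGGGGGwwWWWWwGGG.w########
304 WWWWWWWWWWWWWw#GGGGGGGGGGwwWWwGGG#...#######
305 WWWWWWWWWWWWWw.GGGGGGGGGGGGwwGGGG.w#########
306 WWWWWWWWWWWWWww.GGGGGGGGGGGGGGGG.ww#########
307 WWWWWWWWWWWWWWWw.GGGGGGGGGGGGGG.wWw#########
308 WWWWWWWWWWWWWWWWww.GGGGGGGGGGG#wWWw#########
309 WWWWWWWWWWWWWWWWWWw.GGGGGGGGG#.wWww#########
310 WWWWWWWWWWWWWWWWWWWw..GGGGGGG.wWWww#########
311 WWWWWWWWWWWWWWWWWWWWWw.GGGGG.wWWWWw.########
312 WWWWWWWWWWWWWWWWWWWWWWww.GG.wWWWWWWw########
313 WWWWWWWWWWWWWWWWWWWWWWWWw..wwWWWWWWw########
314 WWWWWWWWWWWWWWWWWWWWWWWWWWwWWWWWWWWw########
315 WWWWWWWWWWWWWWWWWWWWWWWWWWWWWWWWWWw.########
```

```bash
python3 -m crank '[[0,0,0.03,0,0,0,76],[0,0,0.06,0,0,0,76],[0,0,0.1,0,0,0,76],[0,0,0.1,0,0,0,76]]'
python3 -m crank '[[0,0,0.02,0,0,0,76],[0,0,0.04,0,0,0,76],[0,0,0.05,0,0,0,76],[0,0,0.05,0,0,0,76]]'
```

```text
t: 6.32
position: [0.5408, -0.2568, -0.0108]
tool_rot: [-0.0, 0.982, 0.19, -0.0]
force: [0.2, 0.1, 0.1]
finger_gap: 0.0758
gripper_force: 0.0
t: 6.65
position: [0.541, -0.2569, -0.0126]
tool_rot: [-0.0, 0.982, 0.19, -0.0]
force: [-0.5, 0.2, -0.7]
finger_gap: 0.076
gripper_force: 0.0
```

Tips are now about 3–4 mm above the desk. Grip.

```bash
python3 -m crank '[[0,0,0,0,0,0,30],[0,0,0,0,0,0,30],[0,0,0,0,0,0,30],[0,0,0,0,0,0,30],[0,0,0,0,0,0,30]]'
python3 -m crank '[[0,0,0,0,0,0,30],[0,0,0,0,0,0,30],[0,0,0,0,0,0,30],[0,0,0,0,0,0,30]]'
```

```text
t: 7.07
position: [0.5411, -0.2569, -0.0124]
tool_rot: [-0.0, 0.982, 0.19, 0.0]
force: [0.5, 0.5, -0.3]
finger_gap: 0.0461
gripper_force: 0.0
t: 7.4
position: [0.5411, -0.257, -0.0124]
tool_rot: [0.0, 0.982, 0.19, 0.0]
force: [0.2, -0.6, 0.1]
finger_gap: 0.0445
gripper_force: 29.9
```

Gripped: 44.5 mm gap, 30 N. Lift, carry over the case and check.

```bash
python3 -m crank '[[0,0,-0.3,0,0,0,30],[0,0,-1,0,0,0,30],[0,0,-1.8,0,0,0,30],[0,0,-2.6,0,0,0,30],[0,0,-3.3,0,0,0,30]]'
python3 - <<'E'
from h import *
a=np.array([.541,-.257,.12]);b=np.array([.518,.035,.12])
plan([(a,-68),((a+b)/2,-75.6),(b,-83.3)])
E
```

```text
t: 7.82
position: [0.5408, -0.2567, 0.1209]
tool_rot: [-0.0, 0.982, 0.19, -0.0]
force: [1.1, -0.7, -2.3]
finger_gap: 0.0439
gripper_force: 29.9
[0.   0.01 0.02] [-0.    0.   -0.01]
[ 1.1  -3.49  0.  ] [0.   0.   1.27]
[ 0.63 -3.61  0.  ] [0.   0.   1.28]
```

```bash
python3 -m crank '[[0.2,-0.5,0,0,0,0.2,30],[0.4,-1.3,0,0,0,0.5,30],[0.7,-2.1,0,0,0,0.8,30],[0.9,-2.9,0,0,0,1.1,30],[1.1,-3.5,0,0,0,1.3,30]]'
python3 -m crank '[[0.1,-0.8,0,0,0,0.3,30],[0.3,-1.6,0,0,0,0.6,30],[0.4,-2.4,0,0,0,0.9,30],[0.5,-3.1,0,0,0,1.1,30],[0.6,-3.6,0,0,0,1.3,30]]'
python3 -m crank '[[0,0,0,0,0,0,30],[0,0,0,0,0,0,30]]'
python3 - <<'E'
from h import *
plan([((.518,.035,.12),-83.3),((.518,.035,-.001),-83.3)])
for n in("top","scene"): cv2.imwrite(f"pics/{n}4.png",manip.get_image(n)[:,:,::-1])
T=cv2.imread("pics/top4.png");S=cv2.imread("pics/scene4.png")
cv2.imwrite("pics/crop5.png",np.hstack([cv2.resize(x,(400,400)) for x in(T[145:275,225:355],S[130:270,210:350])]))
E
```

```text
t: 8.23
position: [0.5278, -0.1079, 0.119]
tool_rot: [-0.001, 0.992, 0.123, -0.001]
force: [0.2, -0.3, -1.7]
finger_gap: 0.0439
gripper_force: 29.9
t: 8.65
position: [0.516, 0.0375, 0.1191]
tool_rot: [-0.001, 0.998, 0.055, -0.001]
force: [0.5, 0.7, -1.9]
finger_gap: 0.0441
gripper_force: 29.9
t: 8.82
position: [0.517, 0.0357, 0.1192]
tool_rot: [0.0, 0.998, 0.057, -0.0]
force: [1.1, -0.2, -2.0]
finger_gap: 0.0442
gripper_force: 29.9
[ 0.02  0.02 -0.02] [ 0.    0.01 -0.03]
[0.   0.   3.02] [0. 0. 0.]
```

View pics/crop5.png

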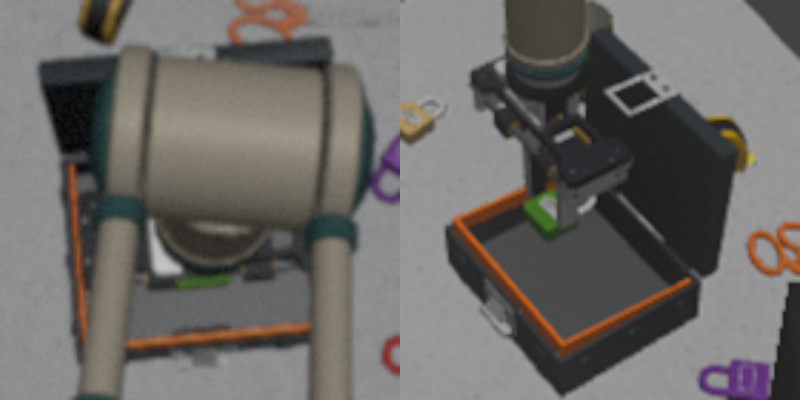

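Crop: the padlock is held level above the case mouth, and the lid stands behind with clearance. Lower it with force checks.

```bash
python3 -m crank '[[0,0,0.5,0,0,0,30],[0,0,1,0,0,0,30],[0,0,1.5,0,0,0,30],[0,0,1.8,0,0,0,30],[0,0,2,0,0,0,30]]'
python3 -m crank '[[0,0,0.3,0,0,0,30],[0,0,0.5,0,0,0,30],[0,0,0.7,0,0,0,30],[0,0,0.85,0,0,0,30],[0,0,0.85,0,0,0,30]]'
python3 -m crank '[[0,0,0.03,0,0,0,30],[0,0,0.06,0,0,0,30],[0,0,0.06,0,0,0,30]]'
python3 -m crank '[[0,0,0.03,0,0,0,30],[0,0,0.05,0,0,0,30],[0,0,0.05,0,0,0,30]]'
```

```text
t: 9.33
position: [0.5166, 0.0335, 0.0378]
tool_rot: [-0.0, 0.999, 0.055, -0.001]
force: [-0.1, 0.0, -2.5]
finger_gap: 0.0443
gripper_force: 29.9
t: 9.75
position: [0.5169, 0.0346, 0.0045]
tool_rot: [-0.0, 0.998, 0.055, -0.001]
force: [0.1, 0.6, -2.1]
finger_gap: 0.0442
gripper_force: 29.9
t: 10.0
position: [0.518, 0.0349, 0.0035]
tool_rot: [0.0, 0.998, 0.055, 0.0]
force: [-0.5, -0.5, -2.9]
finger_gap: 0.0441
gripper_force: 29.9
t: 10.25
position: [0.5176, 0.0349, 0.0012]
tool_rot: [-0.0, 0.998, 0.055, 0.0]
force: [-0.4, 0.2, -2.2]
finger_gap: 0.0444
gripper_force: 29.9
```

```bash
for i in 1; do python3 -m crank '[[0,0,0.03,0,0,0,30],[0,0,0.05,0,0,0,30],[0,0,0.05,0,0,0,30]]'; done
python3 -m crank '[[0,0,0.02,0,0,0,30],[0,0,0.03,0,0,0,30],[0,0,0.03,0,0,0,30]]'
```

```text
t: 10.5
position: [0.5175, 0.0349, -0.001]
tool_rot: [-0.0, 0.998, 0.055, -0.0]
force: [-0.4, -0.1, -2.3]
finger_gap: 0.0442
gripper_force: 29.9
t: 10.75
position: [0.5176, 0.0349, -0.0021]
tool_rot: [-0.0, 0.998, 0.055, -0.0]
force: [-0.0, 0.7, -1.1]
finger_gap: 0.0445
gripper_force: 29.9
```

```bash
python3 -m crank '[[0,0,0.01,0,0,0,30],[0,0,0.01,0,0,0,30]]'
python3 -m crank '[[0,0,0,0,0,0,60],[0,0,0,0,0,0,60],[0,0,0,0,0,0,60],[0,0,0,0,0,0,60],[0,0,-0.2,0,0,0,60]]'
python3 -m crank '[[0,0,-0.5,0,0,0,60],[0,0,-1.2,0,0,0,60],[0,0,-2,0,0,0,60],[0,0,-2.8,0,0,0,60],[0,0,-3.6,0,0,0,60]]'
python3 -m crank '[[0,0,-0.8,0,0,0,0],[0,0,-1.6,0,0,0,0],[0,0,-2.4,0,0,0,0],[0,0,-3.2,0,0,0,0],[0,0,-3.5,0,0,0,0]]'
```

```text
t: 10.92
position: [0.5177, 0.0349, -0.0024]
tool_rot: [-0.0, 0.998, 0.055, 0.0]
force: [-0.0, -0.1, -0.9]
finger_gap: 0.0438
gripper_force: 29.9
t: 11.33
position: [0.5164, 0.0349, 0.0048]
tool_rot: [-0.0, 0.998, 0.055, -0.001]
force: [-0.2, 1.7, 0.1]
finger_gap: 0.0598
gripper_force: 0.0
t: 11.75
position: [0.5174, 0.0349, 0.1517]
tool_rot: [-0.0, 0.998, 0.055, 0.0]
force: [0.9, -0.3, 0.2]
finger_gap: 0.0598
gripper_force: 0.0
t: 12.17
position: [0.5194, 0.0348, 0.2953]
tool_rot: [0.0, 0.998, 0.055, 0.004]
force: [1.0, -0.2, 0.4]
finger_gap: 0.0297
gripper_force: 0.0
```

```bash
cat >> h.py <<'E'
CY=np.radians(6.7)
def case(P): 
    P=np.atleast_2d(P)/1000; c,s=np.cos(CY),np.sin(CY); return np.c_[.543+c*P[:,0]-s*P[:,1],.038+s*P[:,0]+c*P[:,1],P[:,2]]
def proj(n,P):
    c=manip.camera_info(n); f=210/np.tan(np.radians(c['fovy']/2)); v=rot(c['rotation']).inv().apply(np.atleast_2d(P)-c['xyz'])
    return v[:,:2]/v[:,2:]*f+[c['cx'],c['cy']]
def lidpt(th,r,h,y=0): return [90-r*np.cos(th)+h*np.sin(th),y,62+r*np.sin(th)+h*np.cos(th)]
E
python3 - <<'E'
from h import *
np.set_printoptions(precision=1,suppress=True)
for d in range(80,121,5):
    t=np.radians(d); print(d,proj("top",case([lidpt(t,180,22,110),lidpt(t,180,22,-110)])).ravel(),proj("top",case([lidpt(t,180,0,110),lidpt(t,180,0,-110)])).ravel(),proj("scene",case([lidpt(t,180,0,110),lidpt(t,180,0,-110)])).ravel())
im=manip.get_image("top")
for c in blobs(im,(45,90,40),(80,255,255))[1]: print(cv2.minAreaRect(c))
im=manip.get_image("scene");cv2.imwrite("pics/scene5.png",im[:,:,::-1])
for c in blobs(im,(45,90,40),(80,255,255))[1]: r=cv2.minAreaRect(c);print(r[:2],plane("scene",r[0],.02))
E
```

```text
80 [238.7 180.9 335.3 172.8] [239.5 190.6 336.2 182.4] [264.1 146.5 310.3 191.9]
85 [238.2 174.2 334.5 166.1] [239.  183.7 335.5 175.6] [268.5 143.8 314.9 188.9]
90 [237.7 167.7 333.6 159.7] [238.4 177.  334.7 168.9] [272.9 141.6 319.5 186.3]
95 [237.4 161.5 332.6 153.6] [238.  170.4 333.9 162.4] [277.2 139.7 324.  184. ]
100 [237.  155.6 331.6 147.9] [237.6 164.1 332.9 156.2] [281.5 138.2 328.4 182.1]
105 [236.8 150.3 330.6 142.6] [237.2 158.2 332.  150.4] [285.7 137.  332.6 180.7]
110 [236.6 145.4 329.5 137.9] [237.  152.7 330.9 145. ] [289.7 136.3 336.7 179.6]
115 [236.5 141.  328.3 133.6] [236.8 147.7 329.8 140.1] [293.5 136.  340.5 178.9]
120 [236.5 137.3 327.2 130. ] [236.6 143.1 328.8 135.7] [297.2 136.  344.  178.6]
((109.25386047363281, 317.0692443847656), (2.604728937149048, 14.7601318359375), 60.2551155090332)
((288.3699951171875, 235.0899658203125), (14.7078218460083, 15.414929389953613), 81.8698959350586)
((202.25001525878906, 168.75), (14.142135620117188, 7.77817440032959), 45.0)
((458.01470947265625, 40.30883026123047), (6.173948764801025, 10.804409980773926), 30.963754653930664)
((468.7041320800781, 20.689041137695312), (13.95339584350586, 48.89240264892578), 38.990997314453125)
((451.3076477050781, 20.538455963134766), (7.211102485656738, 53.8059196472168), 33.690067291259766)
((263.54412841796875, 230.07351684570312), (14.74887752532959, 14.920376777648926)) [[0.5 0.  0. ]]
((473.5669860839844, 177.47422790527344), (7.513561248779297, 29.03890037536621)) [[ 1.2 -0.1  0. ]]
((490.32305908203125, 156.34515380859375), (4.327315807342529, 15.521894454956055)) [[ 1.4 -0.1  0. ]]
((467.36871337890625, 158.4127655029297), (9.789146423339844, 47.42970657348633)) [[ 1.3 -0.   0. ]]
```

Lid angle is about 95°, and the padlock lies in the case. Now take the closed fingers over and behind the lid.

```bash
python3 -c "
from h import *
a=case([148,0,284])[0];b=case([148,0,174])[0]
plan([(a+[0,0,.02],-83.3),(b,-83.3)])
"
```

```text
[ 4.3  -0.04 -0.24] [ 0.01 -0.07 -0.06]
[0.   0.   3.25] [0. 0. 0.]
```

```bash
python3 -m crank '[[0.2,0,-0.3,0,0,0,0],[1,0,-0.3,0,0,0,0],[1.9,0,-0.3,0,0,0,0],[2.8,0,-0.3,0,0,0,0],[3.6,0,-0.3,0,0,0,0]]'
python3 -m crank '[[0.7,0,0,0,0,0,0],[0.7,0,0,0,0,0,0],[0.7,0,0.5,0,0,0,0],[0.7,0,1,0,0,0,0],[0.7,0,1.5,0,0,0,0]]'
python3 -m crank '[[0,0,0.4,0,0,0,0],[0,0,0.8,0,0,0,0],[0,0,1.2,0,0,0,0],[0,0,1.6,0,0,0,0],[0,0,1.8,0,0,0,0]]'
python3 -c "
from h import *
s=manip.state();c=np.linalg.inv(np.array([[np.cos(CY),-np.sin(CY)],[np.sin(CY),np.cos(CY)]]));print(c@(s['position'][:2]-[.543,.038]),s['position'],s['force'])"
```

```text
t: 12.68
position: [0.6616, 0.051, 0.2998]
tool_rot: [-0.0, 0.998, 0.055, -0.001]
force: [0.1, -0.2, 0.2]
finger_gap: 0.0003
gripper_force: 0.0
t: 13.1
position: [0.6873, 0.0539, 0.2395]
tool_rot: [-0.0, 0.998, 0.055, -0.001]
force: [-0.0, -0.8, 0.3]
finger_gap: 0.0006
gripper_force: 0.0
t: 13.52
position: [0.6856, 0.0539, 0.1662]
tool_rot: [-0.0, 0.998, 0.055, -0.003]
force: [-0.2, 0.2, 0.1]
finger_gap: 0.0006
gripper_force: 0.0
[ 0.14346212 -0.00089119] [0.68558634 0.05385273 0.16617577] [-0.21292962  0.21617272  0.14603471]
```

Run:
```python
from h import *
x0,z0=143.5,166.2
k=0
for d in list(range(94,13,-4)):
    t=np.radians(d); f=(94-d)/80; r=120+42*f
    p=lidpt(t,r,22); X=p[0]+8*np.sin(t); Z=p[2]-16
    k+=1
    print(d,np.round([(X-x0)/40,-(Z-z0)/40],2))
    if k%5==0: print('--');x0,z0=X,Z
```

```text
94 [-0.38  0.05]
90 [-0.59 -0.05]
86 [-0.81 -0.13]
82 [-1.03 -0.2 ]
78 [-1.27 -0.25]
--
74 [-0.24 -0.03]
70 [-0.5  -0.05]
66 [-0.75 -0.05]
62 [-1.01 -0.02]
58 [-1.27  0.02]
--
54 [-0.26  0.06]
50 [-0.52  0.14]
46 [-0.78  0.24]
42 [-1.03  0.36]
38 [-1.28  0.5 ]
--
34 [-0.24  0.16]
30 [-0.47  0.34]
26 [-0.69  0.53]
22 [-0.9   0.75]
18 [-1.09  0.97]
--
14 [-0.18  0.24]
```

```bash
python3 -m crank '[[-0.2,0,0,0,0,0,0],[-0.4,0,0,0,0,0,0],[-0.6,0,-0.05,0,0,0,0],[-0.8,0,-0.15,0,0,0,0],[-1,0,-0.2,0,0,0,0]]'
python3 -m crank '[[-0.2,0,-0.05,0,0,0,0],[-0.5,0,-0.1,0,0,0,0],[-0.75,0,-0.1,0,0,0,0],[-1,0,-0.1,0,0,0,0],[-1.25,0,-0.1,0,0,0,0]]'
python3 - <<'E'
from h import *
im=manip.get_image("scene");cv2.imwrite("pics/scene6.png",im[:,:,::-1])
T=manip.get_image("top")[:,:,::-1]
cv2.imwrite("pics/crop6.png",np.hstack([cv2.resize(x,(400,400)) for x in(T[145:275,225:355],im[110:270,200:360,::-1])]))
E
```

```text
t: 13.93
position: [0.6491, 0.0494, 0.1795]
tool_rot: [0.0, 0.998, 0.055, 0.002]
force: [1.3, -0.7, -0.4]
finger_gap: 0.0002
gripper_force: 0.9
t: 14.35
position: [0.5983, 0.0438, 0.182]
tool_rot: [-0.0, 0.998, 0.055, 0.0]
force: [1.3, -0.4, -0.2]
finger_gap: 0.0002
gripper_force: 0.6
```

View pics/crop6.png

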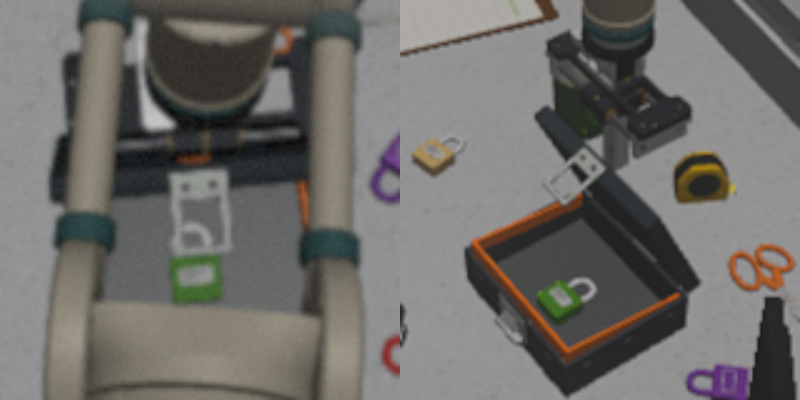

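Crop: the lid follows the fingers (about 63°), and the green padlock lies flat on the mat with the hasp hanging free. Continue.

```bash
python3 -m crank '[[-0.3,0,0.15,0,0,0,0],[-0.6,0,0.2,0,0,0,0],[-0.85,0,0.3,0,0,0,0],[-1.1,0,0.4,0,0,0,0],[-1.4,0,0.5,0,0,0,0]]'
python3 -m crank '[[-0.25,0,0.15,0,0,0,0],[-0.5,0,0.3,0,0,0,0],[-0.7,0,0.5,0,0,0,0],[-0.95,0,0.7,0,0,0,0],[-1.15,0,0.9,0,0,0,0]]'
cat >> h.py <<'E'
def cst():
    s=manip.state();c,n=np.cos(CY),np.sin(CY);d=s['position']-[.543,.038,0]
    print("case mm",np.round([1000*(c*d[0]+n*d[1]),1000*(-n*d[0]+c*d[1]),1000*d[2]],1),"F",np.round(s['force'],1),"t",s['t'],np.round(rot(s['tool_rot']).as_matrix()[:,2],3))
E
python3 -c "
from h import *
cst()
im=manip.get_image('scene');cv2.imwrite('pics/crop7.png',cv2.resize(im[110:270,200:360,::-1],(500,500)))"
```

```text
t: 14.87
position: [0.5437, 0.0377, 0.1614]
tool_rot: [-0.0, 0.998, 0.055, 0.0]
force: [1.7, 0.1, 0.6]
finger_gap: 0.0006
gripper_force: 0.4
t: 15.28
position: [0.4971, 0.0326, 0.1253]
tool_rot: [-0.0, 0.998, 0.055, -0.0]
force: [0.2, -0.3, 0.5]
finger_gap: 0.0008
gripper_force: 0.2
case mm [-46.2  -0.  125.3] F [ 0.2 -0.3  0.5] t 15.2833 [-0.  0. -1.]
```

View pics/crop7.png

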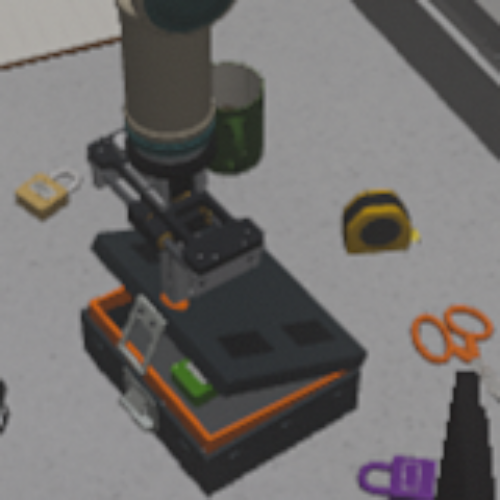

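Crop: the lid is at about 22°, fingertips at the orange press mark (175,303), the hasp ahead of the latch. Lower to just above the seal.

```bash
python3 -m crank '[[-0.15,0,0.2,0,0,0,0],[-0.3,0,0.4,0,0,0,0],[-0.4,0,0.6,0,0,0,0],[-0.5,0,0.75,0,0,0,0],[-0.55,0,0.85,0,0,0,0]]'
python3 -m crank '[[0,0,0.03,0,0,0,0],[0,0,0.06,0,0,0,0],[0,0,0.06,0,0,0,0]]'
python3 -c "
from h import *
cst()"
```

```text
t: 15.75
position: [0.4747, 0.0302, 0.0905]
tool_rot: [-0.0, 0.998, 0.055, -0.001]
force: [-0.8, -0.3, -0.3]
finger_gap: 0.0006
gripper_force: 0.1
t: 16.0
position: [0.4762, 0.0302, 0.0891]
tool_rot: [-0.0, 0.998, 0.055, 0.0]
force: [-0.8, 0.6, -0.2]
finger_gap: 0.0003
gripper_force: 0.0
case mm [-67.3   0.   89.1] F [-0.8  0.6 -0.2] t 16.0 [ 0.  0. -1.]
```

```bash
python3 -m crank '[[-0.02,0,0.03,0,0,0,0],[-0.04,0,0.06,0,0,0,0],[-0.05,0,0.1,0,0,0,0],[-0.05,0,0.1,0,0,0,0]]'
python3 -m crank '[[-0.01,0,0.02,0,0,0,0],[-0.02,0,0.04,0,0,0,0],[-0.02,0,0.05,0,0,0,0],[-0.02,0,0.05,0,0,0,0]]'
python3 -m crank '[[0,0,0.02,0,0,0,0],[0,0,0.04,0,0,0,0],[0,0,0.04,0,0,0,0]]'
python3 -m crank '[[0,0,0.02,0,0,0,0],[0,0,0.04,0,0,0,0],[0,0,0.04,0,0,0,0]]'
python3 -c "
from h import *
cst()"
```

```text
t: 16.33
position: [0.4736, 0.03, 0.0849]
tool_rot: [-0.0, 0.998, 0.055, -0.0]
force: [-1.1, -0.7, 0.3]
finger_gap: 0.0004
gripper_force: 0.0
t: 16.67
position: [0.473, 0.0299, 0.083]
tool_rot: [-0.0, 0.998, 0.055, -0.0]
force: [-0.5, 0.2, -0.0]
finger_gap: 0.0008
gripper_force: 0.0
t: 16.92
position: [0.473, 0.0299, 0.0814]
tool_rot: [-0.0, 0.998, 0.055, -0.0]
force: [1.1, -0.6, -0.2]
finger_gap: 0.0005
gripper_force: 0.0
t: 17.17
position: [0.473, 0.0299, 0.0798]
tool_rot: [-0.0, 0.998, 0.055, -0.0]
force: [-1.0, -0.2, -0.5]
finger_gap: -0.0001
gripper_force: 0.0
case mm [-70.5   0.1  79.8] F [-1.  -0.2 -0.5] t 17.1667 [-0.  0. -1.]
```

```bash
python3 -m crank '[[0,0,0.02,0,0,0,0],[0,0,0.03,0,0,0,0],[0,0,0.03,0,0,0,0]]'
python3 -m crank '[[0,0,0.02,0,0,0,0],[0,0,0.03,0,0,0,0],[0,0,0.03,0,0,0,0]]'
python3 -m crank '[[0,0,0.02,0,0,0,0],[0,0,0.03,0,0,0,0],[0,0,0.03,0,0,0,0]]'
```

```text
t: 17.42
position: [0.473, 0.0299, 0.0786]
tool_rot: [-0.0, 0.998, 0.055, -0.0]
force: [-0.2, -0.2, -0.3]
finger_gap: 0.0002
gripper_force: 0.0
t: 17.67
position: [0.473, 0.0299, 0.0774]
tool_rot: [-0.0, 0.998, 0.055, -0.0]
force: [-0.5, -0.5, 0.1]
finger_gap: 0.0005
gripper_force: 0.0
t: 17.92
position: [0.473, 0.0299, 0.0762]
tool_rot: [-0.0, 0.998, 0.055, -0.0]
force: [0.0, 0.1, -0.2]
finger_gap: 0.0004
gripper_force: 0.0
```

```bash
python3 -m crank '[[0,0,0.02,0,0,0,0],[0,0,0.03,0,0,0,0],[0,0,0.03,0,0,0,0]]'
python3 -m crank '[[0,0,0.02,0,0,0,0],[0,0,0.03,0,0,0,0],[0,0,0.03,0,0,0,0]]'
python3 -m crank '[[0,0,0.02,0,0,0,0],[0,0,0.03,0,0,0,0],[0,0,0.03,0,0,0,0]]'
python3 -m crank '[[0,0,0.02,0,0,0,0],[0,0,0.03,0,0,0,0],[0,0,0.03,0,0,0,0]]'
```

```text
t: 18.17
position: [0.4732, 0.0299, 0.0753]
tool_rot: [-0.0, 0.998, 0.055, 0.0]
force: [-0.5, -0.7, 2.4]
finger_gap: 0.0002
gripper_force: 0.6
t: 18.42
position: [0.473, 0.0299, 0.0744]
tool_rot: [0.0, 0.998, 0.055, 0.0]
force: [-0.6, -0.6, 4.7]
finger_gap: 0.0003
gripper_force: 2.3
t: 18.67
position: [0.4728, 0.0299, 0.0733]
tool_rot: [0.0, 0.998, 0.055, -0.0]
force: [-1.0, -0.1, 6.2]
finger_gap: 0.0006
gripper_force: 2.8
t: 18.92
position: [0.4725, 0.0298, 0.0721]
tool_rot: [0.0, 0.998, 0.055, -0.0]
force: [-2.3, 0.8, 6.8]
finger_gap: 0.0005
gripper_force: 3.2
```

```bash
for k in a; do python3 -m crank '[[0,0,0.01,0,0,0,0],[0,0,0.02,0,0,0,0],[0,0,0.02,0,0,0,0]]'
python3 -m crank '[[0,0,0.01,0,0,0,0],[0,0,0.02,0,0,0,0],[0,0,0.02,0,0,0,0]]'
python3 -m crank '[[0,0,0.01,0,0,0,0],[0,0,0.02,0,0,0,0],[0,0,0.02,0,0,0,0]]'; done | grep -E "posi|force: \["
```

```text
position: [0.4723, 0.0298, 0.0713]
force: [-3.3, -0.2, 7.0]
position: [0.4722, 0.0298, 0.0706]
force: [-3.6, -0.3, 8.2]
position: [0.472, 0.0297, 0.0697]
force: [-3.0, -0.8, 7.5]
```

```bash
(python3 -m crank '[[-0.02,0,0.01,0,0,0,0],[-0.03,0,0.02,0,0,0,0],[-0.03,0,0.02,0,0,0,0]]'
python3 -m crank '[[0,0,0.01,0,0,0,0],[0,0,0.02,0,0,0,0],[0,0,0.02,0,0,0,0]]'
python3 -m crank '[[0,0,0.01,0,0,0,0],[0,0,0.02,0,0,0,0],[0,0,0.02,0,0,0,0]]'
) | grep -E "posi|force: \["
```

```text
position: [0.4717, 0.0297, 0.0688]
force: [-1.5, -0.7, 4.7]
position: [0.4714, 0.0297, 0.0674]
force: [-2.0, -0.4, 3.5]
position: [0.4713, 0.0297, 0.0664]
force: [-2.3, -0.9, 2.5]
```

```bash
(python3 -m crank '[[0,0,0.01,0,0,0,0],[0,0,0.02,0,0,0,0],[0,0,0.02,0,0,0,0]]'
python3 -m crank '[[0,0,0.01,0,0,0,0],[0,0,0.02,0,0,0,0],[0,0,0.02,0,0,0,0]]'
python3 -m crank '[[0,0,0.01,0,0,0,0],[0,0,0.02,0,0,0,0],[0,0,0.02,0,0,0,0]]'
) | grep -E "posi|force: \["
```

```text
position: [0.4715, 0.0298, 0.066]
force: [-2.4, -1.0, 4.9]
position: [0.4714, 0.0297, 0.0652]
force: [-3.6, -1.0, 5.3]
position: [0.4712, 0.0297, 0.0643]
force: [-3.6, -0.7, 5.0]
```

```bash
(python3 -m crank '[[0,0,0.01,0,0,0,0],[0,0,0.02,0,0,0,0],[0,0,0.02,0,0,0,0]]'
python3 -m crank '[[0,0,0.01,0,0,0,0],[0,0,0.02,0,0,0,0],[0,0,0.02,0,0,0,0]]'
python3 -m crank '[[0,0,0.01,0,0,0,0],[0,0,0.02,0,0,0,0],[0,0,0.02,0,0,0,0]]'
) | grep -E "posi|force: \["
python3 - <<'E'
from h import *
np.set_printoptions(precision=1,suppress=True)
im=manip.get_image("scene");cv2.imwrite("pics/scene8.png",im[:,:,::-1])
cst()
m,cs=blobs(im,(5,150,90),(16,255,255),3)
print([cv2.boundingRect(c) for c in cs])
for th in(.0,.03,.06,.1): print(th,proj("scene",case([lidpt(th,180,22,110),lidpt(th,180,22,-110),lidpt(th,162,22)])).ravel())
cv2.imwrite("pics/crop8.png",cv2.resize(im[160:280,205:335,::-1],(780,600)[:1]+(600,),interpolation=cv2.INTER_CUBIC))
E
```

```text
position: [0.471, 0.0297, 0.0634]
force: [-4.2, -1.3, 4.6]
position: [0.4709, 0.0297, 0.0627]
force: [-4.2, -1.4, 5.8]
position: [0.4708, 0.0297, 0.062]
force: [-5.1, -2.6, 6.4]
case mm [-72.7   0.1  62. ] F [-4.2 -0.4  5.8] t 21.9667 [-0. -0. -1.]
[(448, 280, 28, 25), (364, 262, 36, 31), (245, 223, 9, 4), (332, 208, 25, 18)]
0.0 [224.7 203.6 265.7 251.8 249.5 224. ]
0.03 [224.7 202.4 265.9 250.6 249.7 222.9]
0.06 [224.9 201.1 266.1 249.3 249.9 221.7]
0.1 [225.1 199.3 266.5 247.6 250.2 220.1]
```

View pics/crop8.png

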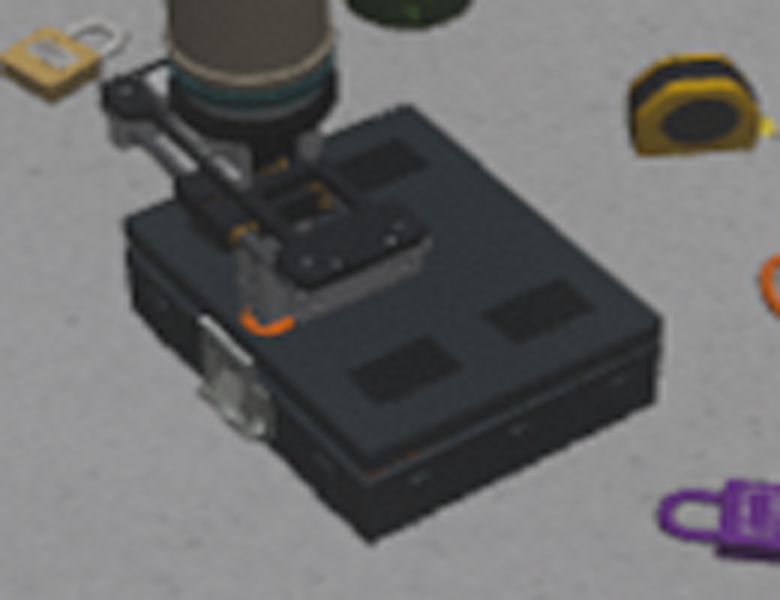

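Crop: the lid is almost shut with the hasp over the bolt, and the fingers are on the press mark (268,322). Not caught yet. I'll ease the sideways drag and press on.

```bash
(python3 -m crank '[[-0.02,0,0,0,0,0,0],[-0.04,0,0.01,0,0,0,0],[-0.04,0,0.01,0,0,0,0]]'
python3 -m crank '[[0,0,0.01,0,0,0,0],[0,0,0.02,0,0,0,0],[0,0,0.02,0,0,0,0]]'
python3 -m crank '[[0,0,0.01,0,0,0,0],[0,0,0.02,0,0,0,0],[0,0,0.02,0,0,0,0]]'
) | grep -E "posi|force: \["
```

```text
position: [0.4708, 0.0296, 0.062]
force: [-2.2, -0.6, 6.7]
position: [0.4707, 0.0296, 0.0616]
force: [-4.0, -0.4, 8.9]
position: [0.4707, 0.0296, 0.0613]
force: [-4.3, -0.7, 12.8]
```

```bash
(python3 -m crank '[[0,0,0.01,0,0,0,0],[0,0,0.02,0,0,0,0],[0,0,0.02,0,0,0,0]]'
python3 -m crank '[[0,0,0.01,0,0,0,0],[0,0,0.02,0,0,0,0],[0,0,0.02,0,0,0,0]]'
) | grep -E "posi|force: \["
```

```text
position: [0.4707, 0.0296, 0.061]
force: [-5.7, -0.2, 16.6]
position: [0.4706, 0.0296, 0.0608]
force: [-6.1, -0.3, 20.3]
```

The force now rises about 12 N/mm, so the bar is on the ledge, past the catch. Back off slowly and watch how the force falls.

```bash
(python3 -m crank '[[0,0,-0.02,0,0,0,0],[0,0,-0.04,0,0,0,0],[0,0,-0.06,0,0,0,0]]'
python3 -m crank '[[0,0,-0.02,0,0,0,0],[0,0,-0.04,0,0,0,0],[0,0,-0.04,0,0,0,0]]'
python3 -m crank '[[0,0,-0.02,0,0,0,0],[0,0,-0.04,0,0,0,0],[0,0,-0.04,0,0,0,0]]'
python3 -m crank '[[0,0,-0.02,0,0,0,0],[0,0,-0.04,0,0,0,0],[0,0,-0.04,0,0,0,0]]'
python3 -m crank '[[0,0,-0.02,0,0,0,0],[0,0,-0.06,0,0,0,0],[0,0,-0.06,0,0,0,0]]'
) | grep -E "posi|force: \["
```

```text
position: [0.4708, 0.0296, 0.0618]
force: [-3.1, -0.8, 6.5]
position: [0.4708, 0.0296, 0.0626]
force: [-1.7, -0.5, 6.2]
position: [0.4709, 0.0297, 0.0638]
force: [0.2, -0.6, -0.3]
position: [0.4705, 0.0296, 0.0655]
force: [0.3, -0.6, -0.4]
position: [0.4706, 0.0296, 0.0682]
force: [0.5, -0.6, 0.2]
```

The force went to zero within about 1 mm and the lid didn't follow, so the latch holds. Retreat and verify by measurement.

```bash
(python3 -m crank '[[0,0,-0.5,0,0,0,0],[0,0,-1.3,0,0,0,0],[0,0,-2.1,0,0,0,0],[0,0,-2.9,0,0,0,0],[0,0,-3.7,0,0,0,0]]'
python3 -m crank '[[-0.5,0,-0.5,0,0,0,0],[-1,0,-1,0,0,0,0],[-1.5,0,-1.5,0,0,0,0],[-2,0,-1.5,0,0,0,0],[-2.5,0,-1.5,0,0,0,0]]'
python3 -m crank '[[0,0,0,0,0,0,0],[0,0,0,0,0,0,0],[0,0,0,0,0,0,0],[0,0,0,0,0,0,0],[0,0,0,0,0,0,0]]') | grep -E "posi|force: \["
python3 - <<'E'
from h import *
np.set_printoptions(precision=1,suppress=True)
for n in("scene","top"):
    im=manip.get_image(n); cv2.imwrite(f"pics/{n}9.png",im[:,:,::-1])
    for c in blobs(im,(5,150,90),(16,255,255),3)[1]: print(n,cv2.boundingRect(c),cv2.moments(c)['m10']/cv2.contourArea(c),cv2.moments(c)['m01']/cv2.contourArea(c))
    for th in(0,.03,.06,.09): print(th,proj(n,case([lidpt(th,162,22)])))
a,b=[cv2.cvtColor(cv2.imread(f"pics/scene{k}.png"),cv2.COLOR_BGR2GRAY)[232:270,255:315].astype(np.float32) for k in(8,9)]
print("shift of front right lid corner (px) since pressed",cv2.phaseCorrelate(a,b,cv2.createHanningWindow((60,38),cv2.CV_32F)))
for n,bx in(("brass scene",(slice(160,182),slice(203,230))),):
    print(n,np.abs(cv2.imread("pics/scene0.png")[bx].astype(int)-cv2.imread("pics/scene9.png")[bx]).mean())
E
```

```text
position: [0.47, 0.0296, 0.2175]
force: [1.4, -0.5, 0.1]
position: [0.3708, 0.0184, 0.2773]
force: [0.3, 0.2, -0.6]
position: [0.3717, 0.0185, 0.2756]
force: [0.8, -0.5, 0.5]
scene (449, 280, 27, 25) 462.3423120089787 291.0632248410026
scene (364, 262, 36, 31) 381.39414694894145 277.1280614362806
scene (245, 220, 9, 7) 249.2616033755274 222.82700421940928
scene (332, 208, 25, 18) 343.6923976608187 216.54502923976605
0 [[249.5 224. ]]
0.03 [[249.7 222.9]]
0.06 [[249.9 221.7]]
0.09 [[250.1 220.5]]
top (289, 246, 6, 8) 292.02777777777777 248.74074074074073
top (474, 108, 22, 22) 486.34519572953735 115.15776986951364
0 [[290.9 250. ]]
0.03 [[290.9 249.6]]
0.06 [[291.  249.1]]
0.09 [[291.  248.5]]
shift of front right lid corner (px) since pressed ((-0.12595287543663858, -0.15782834575396265), 0.9089253394802411)
brass scene 70.66273849607182
```

Run:
```python
from h import *
for k in(0,9):
    im=cv2.imread(f"pics/top{k}.png")[:,:,::-1].copy()
    m=cv2.inRange(cv2.cvtColor(im,cv2.COLOR_RGB2HSV),(12,70,90),(30,255,255))[225:260,155:195]
    M=cv2.moments(m,True); print(k,M['m00'],M['m10']/max(M['m00'],1)+155,M['m01']/max(M['m00'],1)+225)
manip.close_job()
```

```text
0 162.0 175.1851851851852 244.320987654321
9 160.0 175.10625 244.24375
the job is handed in; nothing more can be done
```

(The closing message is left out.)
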